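Set a bearing-housing adjuster and lock its knurled ring

TASK

Set and lock the adjuster barrel of the bearing housing on the bench. Fit the key's socket fully down over the barrel's square head, with its arm pointing just short of (less than 45 degrees anticlockwise from) the stop pin, and swing it gently clockwise until the arm rests on the pin; let go of the key, so that the pin keeps the barrel from turning, and screw the knurled lock ring under it clockwise down onto the housing to a firm hand-tight, about 0.9 N m and never over 1.4. Then lift the key off without shifting the barrel and lay it flat on the bench well clear of the housing, leaving the other things where they are.

Things in the scene. Friction and masses are not known exactly. Their poses are not given: they have to be found in the camera images.
- housing: Grey cast bearing housing, bolted down. Origin: on the bench under the adjuster's vertical axis; z up. Base plate 118 x 104 x 12 mm (x from -55 to +63 mm; bolt heads up to z = 20); a tongue 46 mm wide runs along its -x to x = -142 with the stop pin. A cone narrows from 82 mm across at z = 16 to a neck 46 mm across from z = 33 up to the flat seat face at z = 46 mm, where the lock ring is to bear
- stop_pin: Steel stop pin on the housing's tongue, 12 mm in diameter, foot collar 22 mm wide and 10 mm high. Origin: centre of its foot, 12 mm above the bench, at x = -95, y = +10.5 mm in the housing's frame; top 93 mm above the bench. When the key's arm rests on it, the arm points along the housing's own -x; the arm comes to it clockwise (seen from above)
- barrel_seat (a point): Point on the barrel's axis on top of its flange (51 mm across, 4 mm thick), 75 mm above the bench; turns with the barrel, z up. Here stands the square head, 24 mm across flats, sides parallel to this point's x and y, 15 mm high, the last 5 mm tapered to 18 mm as a lead-in. The fully fitted key's underside lies on the flange
- barrel (a joint): Turn of the barrel in the housing, rad, growing clockwise from above; no end stops. 0 is the setting: the key's arm pressed on the pin by the barrel, the socket's play (about 0.06 rad either way) taken up; barrel_seat's x is then 0.06 rad clockwise of the housing's x. It starts 0.35 to 0.7 rad short (negative), turns against 0.08 N m of friction and stays where it is left
- lock_ring: Knurled dark steel lock ring on the barrel's thread, 60 mm across, 22 mm high; origin: centre of its underside. Clockwise from above screws it down, 3 mm a turn, onto the seat face (origin z = 46 mm); it starts 1 to 2 rad short. Thread friction 0.2 N m, more than the barrel's, so it drags an unheld barrel along. Once seated, torque climbs about 0.7 N m per 0.1 rad; it stays tight when let go
- key: Dark steel setting key, about 0.2 kg, flat on the bench. Round head 48 mm across, 16 mm thick, with a square socket right through, 25.2 mm across flats, sides parallel to its x and y. Origin: centre of the socket at the underside. Straight arm, 9 mm wide, 3 to 15 mm above the underside, along its +x to 119 mm (eye 16 mm wide at the end). Grip across the arm about 40 mm from the origin
- torch: black pocket torch, 127 x 35 x 36 mm, lying left of the housing; leave it alone; origin: centre of underside

How it is judged:
By the outcome, as a careful person would: the job done as asked, in the order asked, and still so for the second after the job is handed in, with the robot touching nothing.
It also fails if it takes over 72 s, if anything falls off the work surface, if the arm or the gripper's body presses on something with over 40 N, if the wrist force passes 120 N, or if a joint passes its speed limit or range.

ROBOT

A 6-joint arm with a two-finger parallel gripper is mounted at the origin on a cart in front of the work surface, level with it; the furniture and walls round the work are solid. World frame = base frame: x ahead of the robot, y to its left, z up, the work surface at z = 0. Lengths are in m, angles in rad, forces in N, time in s.
With the tool pointing down it reaches from about 0.275 to 0.75 m from the base axis. Payload 10.2 kg.
Tool frame: the origin (TCP) lies midway between the tips of the shut fingers; the grasp point (between the pads) lies 19 mm behind it (env.hold_point_z is the distance from the TCP to the grasp point, in m); z points along the fingers, y is the line along which they close (so a half turn about z gives the same grasp; the last joint's range is limited). The gripper opens to 85 mm and grips with 20 to 120 N. Pads are 22 mm wide; open, the fingers measure 114 mm over their backs; the gripper's body (76 mm by 85 mm) begins 54 mm behind the grasp point. The pads swing forward as they close: fully open they stand 13 mm farther back than shut.
Start: joints at [-1.42, 0.313, 1.498, -0, 1.331, -0.223], TCP at [0.192, -0.489, 0.231] pointing down, gripper open.
Joint ranges: [-2.94, 2.94], [-0.97, 2.17], [0.19, 2.56], [-1.23, 4.37], [0.02, 3.11], [-2.88, 2.88]. Speed limits (rad/s): [2.39, 2.39, 3.01, 3.14, 3.14, 3.14].

INTERFACE

Orientations are given as a unit quaternion [x, y, z, w].
In Python, from bench import env, kinematics, monitor, eyes, job gives the robot as it stands. The module is installed in compiled form; this text tells all that it offers. Calls block until the motion is done:
- env.reach(position, orientation): joint-space move of the TCP to a pose.
- env.movel(position, velocity=0.15, frame=None, guard=None): straight line of the TCP; frame=None keeps the orientation; velocity is the mean speed in m/s. With guard (N) it stops when the force on the tool has changed by that much, and returns True; else False.
- env.set_joints(angles): joint-space move.
- env.release() and env.close_gripper(effort=None): open the fingers fully, or close them until they stop; effort is the grip in N (None keeps the last).
- env.hold(seconds).
- kinematics.ik(position, orientation): joint angles nearest the present ones, or None.
- monitor.sense(): the state.
- eyes.grab_frame(name): name is "scene" or "top"; returns a dict with "frame" (420x560x3 uint8, red, green, blue), "mtx" (3x3 intrinsics, pixels), "k1" (the pictures are not rectified: a ray, as slopes to the right and down, at radius r is drawn at 1 + k1 r^2 times it, then the intrinsics apply), "view" (4x4, takes a point from world to camera coordinates). Camera axes: x right, y down, z forward; pixel columns grow to the right and rows downward; lengths in m; the calibration is good to about 2 mm. A picture is of the moment at which its call begins. There is no depth.
A pose or a line that the arm cannot do raises env.MotionError and nothing moves.
- job.hand_in(): hands the job in; it is judged then, once.
The state is a dict: "clock": time; "joints": joint angles; "qvel": joint speeds; "joint_efforts": joint torques, N m; "position": TCP position; "ee_rot": TCP orientation; "contact_force": force on the tool from outside, world axes, zero at the start; "ft_torque": the same for the moment, N m; "finger_gap": opening from 0.0 (shut) to 1.0 (fully open); "gripper_force": force on a finger pad.
Only numpy, scipy, OpenCV 4.12 (cv2) and the standard library are available. Lean on these libraries where they do the work, as an engineer would, in place of code of your own. Each camera call takes 0.05 s, during which the arm holds its last target. There are 200 camera calls.

## Working session

There is one attempt and no reset: what is moved stays moved. The work goes in short steps, each a Python script; the robot and the scene stay as the last script left them, time stands still between calls to the robot, and variables do not carry over. Pictures are saved under pics/ and viewed, at most 10 in all, crops included, and the job is handed in when it is done.

```bash
mkdir -p pics; ls; python3 - <<'E'
from bench import env,eyes,monitor
import cv2,numpy as np
for n in("scene","top"):
    f=eyes.grab_frame(n); cv2.imwrite(f"pics/{n}0.png",f["frame"][:,:,::-1])
    np.savez(f"pics/{n}0.npz",**{k:np.array(f[k]) for k in("mtx","k1","view")})
    V=f["view"];print(n,f["mtx"],f["k1"],-V[:3,:3].T@V[:3,3],V[:3,:3].round(3))
s=monitor.sense();print(s)
print(env.hold_point_z)
E
```

```text
pics
scene [[409.38289315   0.         280.26761164]
 [  0.         409.38289315 214.7503273 ]
 [  0.           0.           1.        ]] 0.022864100398509585 [0.24186174 0.47243141 0.69419671] [[-0.875 -0.484 -0.008]
 [-0.339  0.624 -0.704]
 [ 0.346 -0.614 -0.71 ]]
top [[442.37213986   0.         276.32396491]
 [  0.         442.37213986 211.24505122]
 [  0.           0.           1.        ]] -0.020873820781028802 [ 0.37709558 -0.03693117  0.97198398] [[ 0.009 -1.    -0.007]
 [-0.988 -0.008 -0.157]
 [ 0.157  0.008 -0.988]]
{'clock': 0.1, 'joints': array([-1.42040887e+00,  3.13400697e-01,  1.49836266e+00,  1.18199237e-05,
        1.33098051e+00, -2.23353450e-01]), 'qvel': array([ 0.00038889, -0.00052418,  0.0004883 ,  0.00093669, -0.00051465,
       -0.00016641]), 'joint_efforts': array([ 3.40406965e-03, -4.12895572e+01, -2.60139155e+01, -1.12200382e-04,
        3.06227572e-03, -2.62109114e-05]), 'position': array([ 0.19165753, -0.4885248 ,  0.23078831]), 'ee_rot': array([ 9.82590567e-01,  1.85783331e-01,  2.67314659e-05, -5.75016088e-04]), 'contact_force': array([-0.56201739,  0.15388086,  0.05063025]), 'ft_torque': array([ 0.01476031, -0.01330264, -0.0359527 ]), 'gripper_force': 0.0, 'finger_gap': 0.9987111474197785}
0.0187
```

View pics/top0.png

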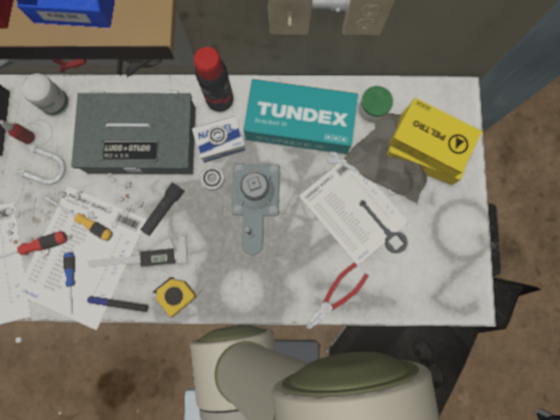

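View pics/scene0.png

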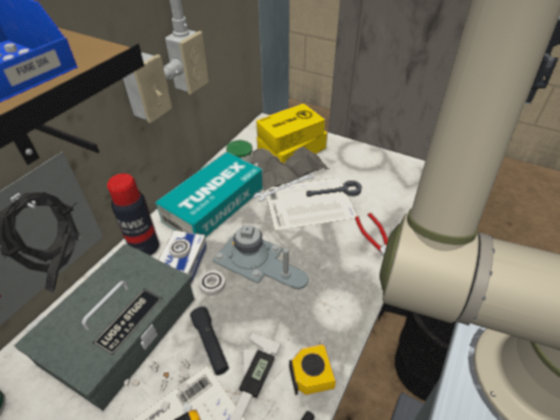

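The top view shows the housing's head near (254,184) with its tongue running down to (252,248) and the pin at about (249,231). The key's head is at (396,242) and its eye at (364,205). The scene view shows the key at (350,188) and the pin at (286,262). I'll enlarge both areas.

```bash
cat > h.py <<'E'
import numpy as np,cv2
from scipy.spatial.transform import Rotation as R
def load(n): return dict(np.load(f"pics/{n}.npz"))
def world(c,px,z):
    K,V=c["mtx"],c["view"]; u=np.linalg.inv(K)@[px[0],px[1],1.]
    d=np.array([float(c["k1"]),0,0,0])
    q=cv2.undistortPoints(np.array([[px]],float),K,d)[0,0]
    r=V[:3,:3].T@[q[0],q[1],1]; o=-V[:3,:3].T@V[:3,3]
    return o+r*(z-o[2])/r[2]
def pix(c,p):
    V=c["view"]; return cv2.projectPoints(np.array([p],float).reshape(-1,1,3),cv2.Rodrigues(V[:3,:3])[0],V[:3,3],c["mtx"],np.array([float(c["k1"]),0,0,0]))[0].reshape(-1,2)
def crop(im,x,y,w,h,s): return cv2.resize(im[y:y+h,x:x+w],None,fx=s,fy=s,interpolation=cv2.INTER_CUBIC)
E
python3 - <<'E'
from h import *
t=cv2.imread("pics/top0.png");s=cv2.imread("pics/scene0.png")
cv2.imwrite("pics/c1.png",np.vstack([np.hstack([crop(t,220,160,66,50,6),crop(t,350,195,66,50,6)]),np.hstack([crop(t,220,205,66,50,6),crop(s,210,215,99,75,4)])]))
E
```

```text
(no output)
```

View pics/c1.png

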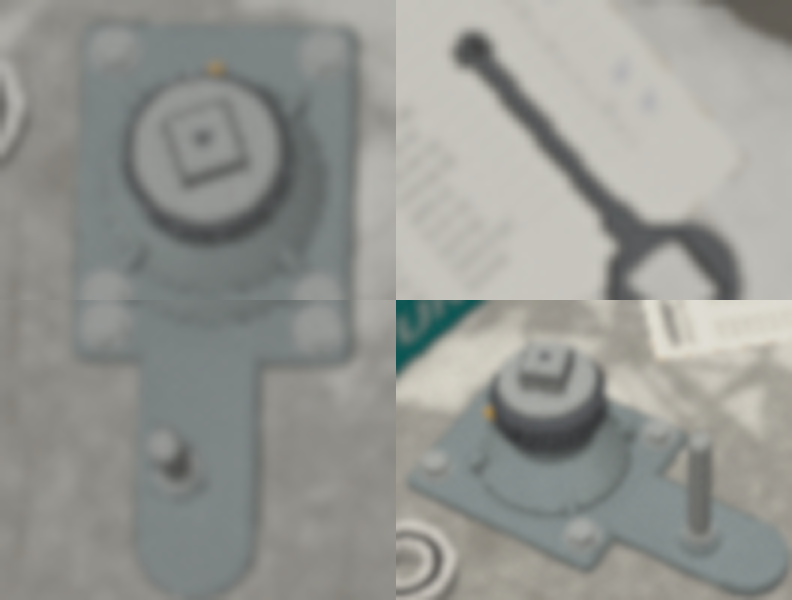

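The crops show the square's top centre at about (254,182.8) and the pin top at (247,228.8). The plate's corners are at (233.8,163.7), (279.5,164.7), (278.7,214.5) and (232.5,214.2). The key's eye is at (362.3,203). I'll fit the poses and overlay the model as a check.

```bash
cat > fit.py <<'E'
from h import *
from scipy.optimize import least_squares
c=load("top0"); cs=load("scene0")
P=np.array([[.063,.052,.012],[.063,-.052,.012],[-.055,-.052,.012],[-.055,.052,.012],[-.095,.0105,.093],[0,0,.090]])
px=np.array([[233.8,163.7],[279.5,164.7],[278.7,214.5],[232.5,214.2],[247,228.8],[254,182.8]])
def T(p,Q): 
    a=p[2]; M=np.array([[np.cos(a),-np.sin(a)],[np.sin(a),np.cos(a)]])
    Q=np.array(Q,float); o=Q.copy(); o[:,:2]=Q[:,:2]@M.T+p[:2]; return o
sp=np.array([[ (700-396)/4+210,(436-300)/4+215]])
r=least_squares(lambda p:(pix(c,T(p,P))-px).ravel(),[.45,.05,0.])
print("housing",r.x,r.fun.reshape(-1,2).round(1)); H=r.x
print("scene pin",pix(cs,T(H,P[4:5])),sp)
E
python3 - <<'E'
from fit import *
np.save("H.npy",H)
t=cv2.imread("pics/top0.png");s=cv2.imread("pics/scene0.png")
tl=[world(c,p,.09)[:2] for p in ([220+163/6,160+117/6],[220+237/6,160+97/6],[220+250/6,160+160/6],[220+185/6,160+180/6])]
print(np.round(tl,4))
print("key eye",world(c,(362.3,203),.015))
cv2.imwrite("pics/c2.png",np.hstack([crop(t,350,195,60,60,6.5),crop(s,300,170,70,60,6)[:390,:400]]) if 0 else np.hstack([crop(t,355,195,56,60,7),crop(s,300,172,57,60,7)[:420]]))
E
```

```text
housing [ 0.57532375  0.01654033 -0.00910529] [[-0.3 -1. ]
 [ 0.4 -1.2]
 [ 0.3  1.2]
 [-0.8  0.6]
 [ 0.4  0.1]
 [-0.   0.1]]
scene pin [[286.11307091 248.87887182]] [[286. 249.]]
[[0.5824 0.0306]
 [0.5896 0.0055]
 [0.5677 0.0007]
 [0.5606 0.0227]]
key eye [ 0.5490086  -0.21760773  0.015     ]
```

View pics/c2.png

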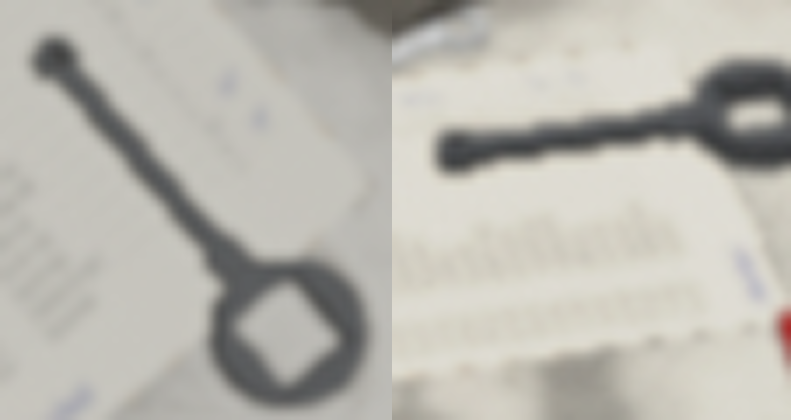

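The key's head centre is at (396.1,242.9) and its eye at (362.7,203.3), and the housing fit agrees with the scene view. Next I'll pick the key.

```bash
cat >> h.py <<'E'
def down(yaw): return (R.from_euler("z",yaw)*R.from_euler("x",np.pi)).as_quat()
def st(tag=""):
    from bench import monitor
    s=monitor.sense(); print(tag,"t%.2f"%s["clock"],"p",s["position"].round(4),"F",s["contact_force"].round(1),"M",s["ft_torque"].round(2),"gap %.3f gf %.0f"%(s["finger_gap"],s["gripper_force"]),"j",s["joints"].round(2)); return s
E
python3 - <<'E'
from h import *
from bench import env,kinematics
c=load("top0"); o=world(c,(396.1,242.9),.016); e=world(c,(362.7,203.3),.015)
v=(e-o)[:2]; yaw=np.arctan2(v[1],v[0]); print(o,e,"len",np.hypot(*v),"(111) yaw",yaw)
cs=load("scene0"); print(pix(cs,[o,e]))   # scene eye seen (309.3,193.6)
g=o[:2]+.040*v/np.hypot(*v); np.save("key.npy",[*o[:2],yaw,*g])
env.reach([*g,.12],down(yaw)); st("hover")
env.movel([*g,.003],velocity=.12); st("low")
env.close_gripper(60); st("grip")
env.movel([*g,.16],velocity=.2); st("lift")
E
```

```text
[ 0.46176528 -0.28873234  0.016     ] [ 0.54834675 -0.21847189  0.015     ] len 0.11150283404718143 (111) yaw 0.6817110435665737
[[352.79241067 186.01736472]
 [309.23147589 191.83913447]]
hover t1.56 p [ 0.4925 -0.2645  0.1204] F [-0.2 -0.1  0. ] M [0.05 0.   0.  ] gap 1.000 gf 0 j [-0.7   0.49  1.54 -0.    1.11  0.19]
low t2.68 p [ 0.4932 -0.2638  0.0037] F [-0.4  0.9  0.6] M [-0.   -0.02 -0.02] gap 1.005 gf 0 j [-0.7   0.66  1.62 -0.    0.86  0.19]
grip t3.38 p [ 0.4929 -0.2636  0.0032] F [-0.4  0.3  2.9] M [-0.    0.09 -0.03] gap 0.078 gf 62 j [-0.7   0.66  1.62 -0.    0.86  0.19]
lift t4.31 p [ 0.4923 -0.2631  0.1586] F [ 0.1  0.3 -2.3] M [0.   0.05 0.04] gap 0.084 gf 62 j [-0.7   0.45  1.5   0.    1.2   0.19]
```

```bash
python3 - <<'E'
from h import *
from bench import env,kinematics,eyes
H=np.load("H.npy"); ky=np.pi+.30
g=H[:2]+.04*np.array([np.cos(ky),np.sin(ky)])
env.reach([*g,.16],down(ky)); env.movel([*g,.108],velocity=.15); st()
out=[]
for n,x,y in(("scene",200,190),("top",215,150)):
    f=eyes.grab_frame(n); im=f["frame"][:,:,::-1].copy(); cv2.imwrite(f"pics/{n}1.png",im); out.append(crop(im,x,y,100,90,4) if n=="top" else crop(im,x,y,100,90,4))
cv2.imwrite("pics/c3.png",np.hstack(out))
cs=load("scene0"); print("scene expected axis@.121,@.105,@.09, pin", pix(cs,[[*H[:2],.121],[*H[:2],.105],[*H[:2],.09]]))
E
```

```text
t6.77 p [0.5374 0.0045 0.1085] F [ 0.   0.5 -1.9] M [0.02 0.09 0.01] gap 0.082 gf 62 j [-0.21  0.47  1.62 -0.    1.06 -2.08]
scene expected axis@.121,@.105,@.09, pin [[246.26397423 217.93100488]
 [246.80271352 223.5590341 ]
 [247.29404404 228.6945258 ]]
```

View pics/c3.png

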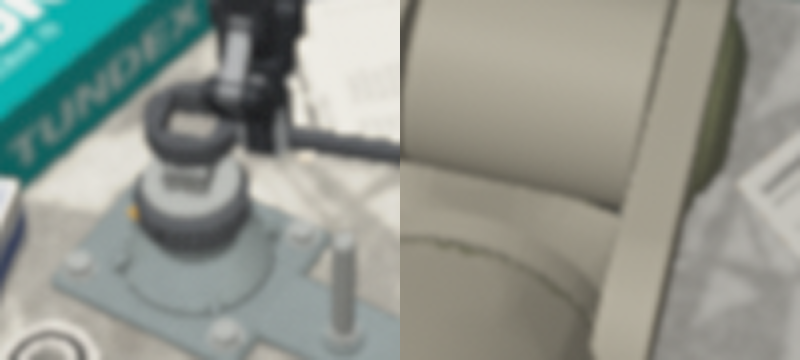

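The scene view shows the key's head hovering almost over the square head, but the centre is hard to judge. I'll overlay the model on an enlarged crop.

```bash
cat > ov.py <<'E'
from h import *
def overlay(src,dst,H,by,ko,kyaw,kz,x=220,y=195,w=60,h=70,s=8):
    cs=load("scene0"); im=cv2.imread(src); A=crop(im,x,y,w,h,s); B=A.copy()
    t=np.linspace(0,2*np.pi,60)
    def dr(P,col):
        q=(pix(cs,P)-[x,y]+.5)*s-.5; cv2.polylines(B,[np.round(q).astype(int).reshape(-1,1,2)],True,col,1)
    ci=lambda o,r,z:np.c_[o[0]+r*np.cos(t),o[1]+r*np.sin(t),0*t+z]
    def sq(o,a,hw,z):
        Q=np.array([[1,1],[1,-1],[-1,-1],[-1,1]])*hw; M=np.array([[np.cos(a),-np.sin(a)],[np.sin(a),np.cos(a)]]); return np.c_[Q@M.T+o[:2],[z]*4]
    dr(ci(H,.0255,.075),(0,0,255)); dr(sq(H,by,.012,.075),(0,0,255)); dr(sq(H,by,.009,.090),(0,0,255))
    if ko is not None:
        dr(ci(ko,.024,kz),(0,255,0)); dr(ci(ko,.024,kz+.016),(0,255,0)); dr(sq(ko,kyaw,.0126,kz+.016),(0,255,0))
    cv2.imwrite(dst,np.hstack([A,B])[:, :800] if A.shape[1]*2>800 else np.hstack([A,B]))
E
python3 - <<'E'
from ov import *
H=np.load("H.npy"); ky=np.pi+.30
ko=np.array([.5374,.0045])-.04*np.array([np.cos(ky),np.sin(ky)]); print(ko,H)
overlay("pics/scene1.png","pics/c4.png",H,.30,ko,ky,.1053,x=222,y=200,w=50,h=62,s=8)
E
```

```text
[0.57561346 0.01632081] [ 0.57532375  0.01654033 -0.00910529]
```

View pics/c4.png

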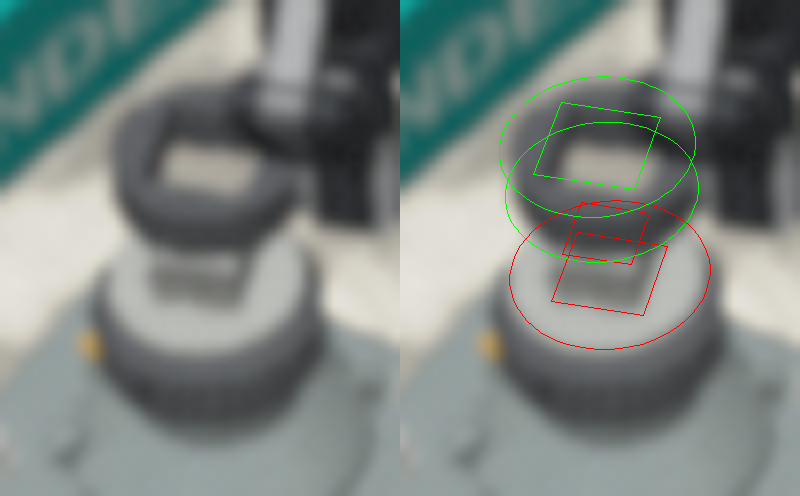

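The overlay shows the held key's head about 10 crop pixels right of the model, while the flange and the square match. So the key sits about 2 mm too far along its arm, away from the robot's estimate. I'll shift 1.8 mm to correct it and lower under guard.

```bash
python3 - <<'E'
from h import *
from bench import env,eyes
H=np.load("H.npy"); ky=np.pi+.30
g=H[:2]+.0382*np.array([np.cos(ky),np.sin(ky)])
env.movel([*g,.104],velocity=.1); st()
print(env.movel([*g,.0775],velocity=.03,guard=7)); st()
E
```

```text
t7.12 p [0.539  0.0053 0.1041] F [ 0.6  0.1 -2.3] M [-0.03  0.03 -0.03] gap 0.080 gf 62 j [-0.21  0.48  1.62 -0.    1.05 -2.08]
True
 t7.73 p [0.5393 0.0054 0.0858] F [ 5.3  1.3 -3.5] M [ 0.14 -0.72  0.02] gap 0.079 gf 62 j [-0.21  0.5   1.63  0.    1.01 -2.08]
```

```bash
python3 - <<'E'
from h import *
from bench import env,eyes
p=np.array([.5393,.0054])
s=st()
p=s["position"][:2].copy()
for i in range(8):
    F=s["contact_force"]; p=p+np.clip(F[:2]*.00018,-.0009,.0009)
    env.movel([*p,s["position"][2]],velocity=.02); 
    g=env.movel([*p,.0775],velocity=.03,guard=7); s=st(g)
    if not g or s["position"][2]<.0788: break
    if s["contact_force"][2]>25: break
E
```

```text
t7.73 p [0.5393 0.0054 0.0858] F [ 5.3  1.3 -3.5] M [ 0.14 -0.72  0.02] gap 0.079 gf 62 j [-0.21  0.5   1.63  0.    1.01 -2.08]
True t8.31 p [0.54   0.0057 0.0778] F [-2.   1.2  6. ] M [0.06 0.13 0.03] gap 0.083 gf 63 j [-0.21  0.52  1.63  0.    0.99 -2.08]
```

The key is down on the flange, with its underside at about 74.6 mm. Now the gentle clockwise swing to the pin.

```bash
python3 - <<'E'
from h import *
from bench import env,eyes
H=np.load("H.npy"); r=.0369; a0=.297; y0=.300
a=0.
def go(a,v=.03):
    k=np.pi+a0-a; env.movel([H[0]+r*np.cos(k),H[1]+r*np.sin(k),.0780],velocity=v,frame=down(np.pi+y0-a))
b=None
while a<.42:
    a+=.04 if a<.2 else .0125
    go(a,.02 if a<.21 else .01); s=st("%.3f"%a)
    F=s["contact_force"]; M=s["ft_torque"][2]
    if a>.19:
        if b is None: b=(F.copy(),M)
        if abs(F[1]-b[0][1])>5 or abs(M-b[1])>.2: break
f=eyes.grab_frame("scene"); im=f["frame"][:,:,::-1].copy(); cv2.imwrite("pics/scene2.png",im)
E
```

```text
0.040 t8.56 p [0.5395 0.0073 0.0779] F [-2.8  1.1  2.5] M [0.3  0.37 0.02] gap 0.086 gf 62 j [-0.2   0.51  1.64  0.    0.99 -2.04]
0.080 t8.81 p [0.5391 0.0087 0.0779] F [-3.6  2.   2. ] M [0.39 0.53 0.01] gap 0.082 gf 62 j [-0.2   0.51  1.64  0.    0.99 -1.99]
0.120 t9.06 p [0.5388 0.0101 0.0779] F [-3.9  2.5  2.5] M [0.44 0.59 0.07] gap 0.081 gf 62 j [-0.2   0.51  1.64  0.    0.99 -1.95]
0.160 t9.31 p [0.5386 0.0116 0.0779] F [-4.   3.2  1.9] M [0.59 0.63 0.11] gap 0.083 gf 62 j [-0.2   0.51  1.64  0.    0.99 -1.91]
0.200 t9.56 p [0.5384 0.0131 0.0779] F [-3.5  3.1  3.8] M [0.59 0.67 0.12] gap 0.080 gf 63 j [-0.19  0.51  1.64  0.    0.99 -1.87]
0.213 t9.81 p [0.5383 0.0135 0.0779] F [-3.8  3.1  2.8] M [0.61 0.67 0.21] gap 0.081 gf 63 j [-0.19  0.51  1.64  0.    0.99 -1.85]
0.225 t10.06 p [0.5383 0.014  0.0779] F [-4.7  3.3  3.6] M [0.56 0.66 0.15] gap 0.080 gf 63 j [-0.19  0.51  1.64  0.    0.99 -1.84]
0.238 t10.31 p [0.5383 0.0145 0.0779] F [-4.2  3.2  3.7] M [0.62 0.72 0.16] gap 0.079 gf 63 j [-0.19  0.51  1.64  0.    0.99 -1.83]
0.250 t10.56 p [0.5382 0.0149 0.0779] F [-4.1  3.3
[... 305 characters left out ...]
 j [-0.19  0.51  1.64  0.    0.99 -1.79]
0.288 t11.31 p [0.5382 0.0164 0.0779] F [-3.6  2.3  3.5] M [0.6  0.69 0.13] gap 0.081 gf 63 j [-0.19  0.51  1.64  0.    0.99 -1.77]
0.300 t11.56 p [0.5382 0.0168 0.0779] F [-4.1  4.3  4.1] M [0.61 0.69 0.21] gap 0.083 gf 63 j [-0.19  0.51  1.64  0.    0.99 -1.76]
0.313 t11.81 p [0.5382 0.0173 0.0779] F [-4.8  3.6  3.2] M [0.63 0.76 0.2 ] gap 0.086 gf 63 j [-0.19  0.51  1.64  0.    0.99 -1.75]
0.325 t12.06 p [0.5381 0.0178 0.0779] F [-4.1  4.4  2.5] M [0.67 0.72 0.14] gap 0.079 gf 63 j [-0.18  0.51  1.64  0.    0.99 -1.73]
0.338 t12.31 p [0.5382 0.0179 0.0779] F [-5.1  1.7  2.6] M [0.28 0.77 0.43] gap 0.083 gf 63 j [-0.18  0.51  1.64 -0.    0.99 -1.72]
```

The moment jumped at about 0.335 rad, so the arm has met the pin. I'll release, rise and check by picture.

```bash
python3 - <<'E'
from ov import *
from bench import env,eyes
s=st(); env.release(); st("rel"); p=s["position"].copy(); p[2]=.19; env.movel(p,velocity=.25)
H=np.load("H.npy")
th=np.radians(143); yaw=th+np.pi/2
env.reach([*H[:2],.19],down(yaw)); st("over ring")
f=eyes.grab_frame("scene"); im=f["frame"][:,:,::-1].copy(); cv2.imwrite("pics/scene3.png",im)
overlay("pics/scene3.png","pics/c5.png",H,-.06-.009+.12,H[:2],np.pi+H[2],.075,x=215,y=205,w=80,h=80,s=5)
E
```

```text
t12.36 p [0.5382 0.0179 0.0779] F [-4.   1.1  3.8] M [0.23 0.79 0.43] gap 0.083 gf 63 j [-0.18  0.51  1.64 -0.    0.99 -1.72]
rel t13.09 p [0.5385 0.018  0.078 ] F [ 0.7 -0.3  0.2] M [-0.05 -0.01 -0.03] gap 0.997 gf 0 j [-0.18  0.51  1.64 -0.    0.99 -1.72]
over ring t14.60 p [0.5749 0.0166 0.1891] F [-0.3 -0.3  0.2] M [-0.01  0.   -0.01] gap 1.001 gf 0 j [-0.17  0.46  1.4   0.    1.28 -2.67]
```

View pics/c5.png

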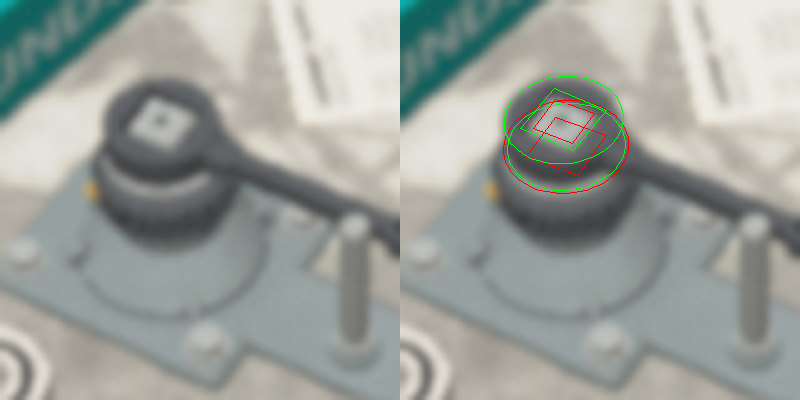

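The key sits fully down, with its arm resting on the pin, and the axis model fits. Next is the ring.

```bash
python3 - <<'E'
from h import *
from bench import env
H=np.load("H.npy")
print(env.movel([*H[:2],.034],velocity=.1,guard=5)); st("low")
env.close_gripper(20); st("soft")
E
```

```text
False
low t16.36 p [0.5756 0.0165 0.0345] F [ 0.6 -0.6 -0.1] M [ 0.01  0.01 -0.01] gap 0.996 gf 0 j [-0.17  0.64  1.55 -0.    0.95 -2.67]
soft t16.71 p [0.5758 0.0163 0.0345] F [ 1.3 -2.3  3.9] M [-0.23 -0.2  -0.03] gap 0.694 gf 22 j [-0.17  0.64  1.55 -0.    0.95 -2.67]
```

```bash
cat > ring.py <<'E'
from h import *
from bench import env,monitor
H=np.load("H.npy")
def turn(y0,amax,target=.88,z0=.0345,a=0.):
    env.close_gripper(80); st("grip"); q=0
    b=monitor.sense()["ft_torque"][2]
    while a<amax:
        m=np.mean([monitor.sense()["ft_torque"][2]])
        a+=.08 if q<.33 else .03 if q<.6 else .015
        a=min(a,amax)
        env.movel([*H[:2],z0-.003*a/(2*np.pi)],velocity=.02,frame=down(y0-a)); 
        ms=[]
        for _ in range(3):
            s=monitor.sense(); ms.append(s["ft_torque"][2]); env.hold(.02)
        q=np.mean(ms); print("a %.3f M %.3f"%(a,q),"F",s["contact_force"].round(1),"t%.1f"%s["clock"],"gf %.0f"%s["gripper_force"])
        if q>=target: return a,True
    return a,False
E
python3 - <<'E'
from ring import *
a,d=turn(np.radians(233),1.85); print(a,d); st()
E
```

```text
grip t16.93 p [0.5759 0.0163 0.0349] F [ 0.  -1.3  7. ] M [-0.28  0.03 -0.01] gap 0.682 gf 84 j [-0.17  0.64  1.55 -0.    0.95 -2.67]
a 0.080 M -0.019 F [ 0.6 -1.3  5.1] t17.2 gf 85
a 0.160 M 0.068 F [ 0.4 -1.5  5.4] t17.5 gf 85
a 0.240 M 0.105 F [-1.1 -1.1  6.3] t17.8 gf 85
a 0.320 M 0.105 F [-1.2 -0.   5.9] t18.1 gf 85
a 0.400 M 0.116 F [-0.6 -0.5  6.6] t18.4 gf 85
a 0.480 M 0.084 F [-1.1  0.7  7.1] t18.7 gf 85
a 0.560 M 0.063 F [-0.3  0.5  7. ] t19.0 gf 85
a 0.640 M 0.103 F [-1.1  1.3  7.7] t19.3 gf 85
a 0.720 M 0.103 F [-1.1  1.   7.3] t19.6 gf 85
a 0.800 M 0.080 F [-1.7  2.1  7.7] t19.9 gf 86
a 0.880 M 0.077 F [-0.3  4.2  8.7] t20.2 gf 86
a 0.960 M 0.072 F [-0.5  4.2  7.4] t20.5 gf 86
a 1.040 M 0.054 F [-0.9  4.9  7.3] t20.8 gf 86
a 1.120 M 0.133 F [-0.9  4.5  7.9] t21.1 gf 86
a 1.200 M 0.064 F [-1.9  5.9  8. ] t21.4 gf 86
a 1.280 M 0.098 F [0.  6.6 7.8] t21.7 gf 86
a 1.360 M 0.086 F [-0.3  5.4  6.8] t22.0 gf 86
a 1.440 M 0.361 F [0.2 6.5 6.7] t22.3 gf 86
a 1.470 M 0.578 F [0.4 7.9 7.7] t22.6 gf 86
a 1.500 M 0.814 F [0.2 7.1 7.7] t22.9 gf 86
a 1.515 M 0.944 F [0.4 7.5 8.4] t23.2 gf 86
1.5150000000000001 True
 t23.23 p [0.5755 0.018  0.0342] F [0.8 7.8 8.2] M [ 1.08 -0.07  0.92] gap 0.681 gf 86 j [-0.17  0.64  1.55  0.    0.95 -1.16]
```

The torque climbed at 0.77 N m per 0.1 rad, as expected for seating, and reached about 0.93 N m. I'll let go and check the key and ring.

```bash
python3 - <<'E'
from ov import *
from bench import env,eyes
H=np.load("H.npy")
s=st(); env.release(); st("rel"); p=s["position"].copy(); p[:2]=H[:2]; p[2]=.19; env.movel(p,velocity=.2); st()
f=eyes.grab_frame("scene"); im=f["frame"][:,:,::-1].copy(); cv2.imwrite("pics/scene4.png",im)
overlay("pics/scene4.png","pics/c6.png",H,-.06-.009,H[:2],np.pi+H[2],.075,x=215,y=205,w=80,h=80,s=5)
E
```

```text
t23.23 p [0.5755 0.018  0.0342] F [0.8 7.8 8.2] M [ 1.08 -0.07  0.92] gap 0.681 gf 86 j [-0.17  0.64  1.55  0.    0.95 -1.16]
rel t23.62 p [0.5751 0.0164 0.0335] F [-0.1 -0.3  0.2] M [0.02 0.02 0.04] gap 0.995 gf 0 j [-0.17  0.64  1.55 -0.    0.95 -1.16]
 t24.55 p [0.5748 0.0166 0.1888] F [ 0.4 -0.1 -1.7] M [ 0.01 -0.02 -0.02] gap 1.000 gf 0 j [-0.17  0.46  1.4  -0.    1.28 -1.16]
```

View pics/c6.png

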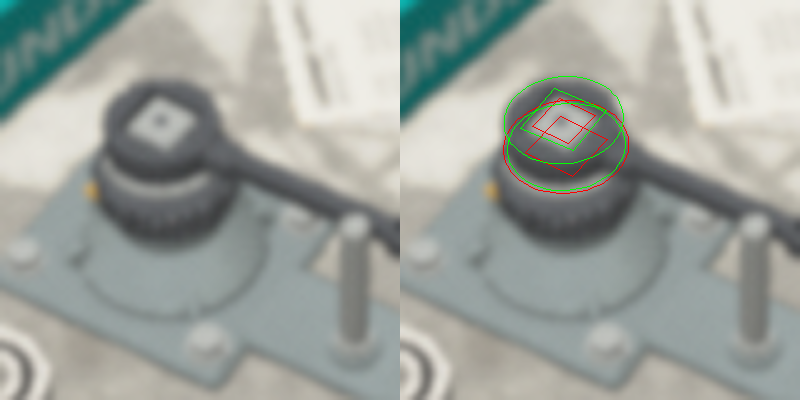

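The key is unmoved on the pin, the ring is down, and the flange is visible above it. Now I'll grip the arm softly and lift the key straight off.

```bash
python3 - <<'E'
from h import *
from bench import env,eyes
H=np.load("H.npy"); y=np.pi-.028; g=[.5383,.0177]
env.reach([*g,.15],down(y)); print(env.movel([*g,.0785],velocity=.08,guard=5)); st("low")
env.close_gripper(25); st("soft")
env.close_gripper(40); s=st("40")
E
```

```text
False
low t26.25 p [0.5386 0.0176 0.079 ] F [0.3 0.3 0. ] M [ 0.06 -0.04 -0.02] gap 0.998 gf 0 j [-0.18  0.51  1.64 -0.    0.99 -1.73]
soft t26.93 p [0.5383 0.0179 0.0786] F [-0.2  1.5  1.3] M [0.32 0.04 0.16] gap 0.097 gf 28 j [-0.18  0.51  1.64  0.    0.99 -1.73]
40 t27.15 p [0.5383 0.0179 0.0786] F [-1.   3.5  1.9] M [0.45 0.13 0.28] gap 0.090 gf 43 j [-0.18  0.51  1.64  0.    0.99 -1.73]
```

```bash
python3 - <<'E'
from h import *
from bench import env,monitor
g=np.array([.5383,.0181]); y=np.pi-.018
env.movel([*g,.0787],velocity=.01,frame=down(y)); s=st("relax")
z=.0787
for z in (.0805,.083,.086,.089,.092,.097):
    F=s["contact_force"]; g=g+np.clip(F[:2]*.00006,-.0004,.0004)
    r=env.movel([*g,z],velocity=.015,guard=25); s=st(r)
    if r or abs(s["ft_torque"][2])>.6: break
E
```

```text
relax t27.40 p [0.5383 0.0179 0.0786] F [-0.  -0.4  1.1] M [-0.09  0.12  0.04] gap 0.088 gf 43 j [-0.18  0.51  1.64 -0.    0.99 -1.74]
False t27.67 p [0.5383 0.018  0.0803] F [ 1.9 -1.  -3.5] M [-0.13 -0.16  0.01] gap 0.087 gf 42 j [-0.18  0.51  1.64 -0.    1.   -1.74]
False t27.98 p [0.5383 0.018  0.0831] F [-0.3 -1.1 -2. ] M [-0.23  0.15 -0.06] gap 0.090 gf 43 j [-0.18  0.5   1.64 -0.    1.   -1.74]
False t28.33 p [0.5384 0.018  0.0863] F [-1.5 -1.2 -0.3] M [-0.15  0.29 -0.01] gap 0.088 gf 43 j [-0.18  0.5   1.63 -0.    1.01 -1.74]
False t28.68 p [0.5385 0.0179 0.0892] F [ 0.1 -0.3 -2. ] M [-0.04 -0.06  0.01] gap 0.089 gf 43 j [-0.18  0.5   1.63  0.    1.01 -1.74]
False t29.03 p [0.5384 0.0179 0.0921] F [-0.   0.6 -2. ] M [-0.02  0.03 -0.01] gap 0.089 gf 43 j [-0.18  0.49  1.63  0.    1.02 -1.74]
False t29.52 p [0.5383 0.0179 0.0971] F [-0.7  0.5 -0.9] M [-0.02  0.06  0.  ] gap 0.086 gf 43 j [-0.18  0.48  1.62 -0.    1.03 -1.74]
```

The key came off cleanly. I'll lay it back where it was.

```bash
python3 - <<'E'
from ov import *
from bench import env,eyes
k=np.load("key.npy"); g=k[3:5]; H=np.load("H.npy")
env.close_gripper(60); s=st(); p=s["position"].copy(); p[2]=.2; env.movel(p,velocity=.2)
env.reach([*g,.12],down(k[2])); st()
env.movel([*g,.02],velocity=.12); print(env.movel([*g,.0034],velocity=.03,guard=4)); st("down")
env.release(); env.movel([*g,.16],velocity=.2); 
env.set_joints([-1.42,.313,1.498,0,1.331,-.223]); st()
for n in("scene","top"):
    f=eyes.grab_frame(n); cv2.imwrite(f"pics/{n}5.png",f["frame"][:,:,::-1])
t=cv2.imread("pics/top5.png"); s=cv2.imread("pics/scene5.png")
overlay("pics/scene5.png","pics/o5.png",H,H[2]-.06,None,0,0,x=220,y=205,w=50,h=60,s=6)
o=cv2.imread("pics/o5.png"); o=cv2.copyMakeBorder(o,0,0,0,600-o.shape[1],0)if o.shape[1]<600 else o
b=np.hstack([crop(t,350,190,50,48,5),crop(s,295,165,70,48,5)]); b=b[:240,:600]
cv2.imwrite("pics/c7.png",np.vstack([o[:360,:600],b]))
E
```

```text
t29.73 p [0.5383 0.0179 0.0969] F [-0.1 -0.  -2.6] M [-0.01  0.08 -0.03] gap 0.078 gf 64 j [-0.18  0.49  1.62 -0.    1.03 -1.74]
 t32.08 p [ 0.4929 -0.2631  0.1198] F [-1.   0.6 -2.6] M [ 0.04 -0.03  0.03] gap 0.080 gf 64 j [-0.7   0.49  1.54  0.    1.11  0.19]
True
down t33.61 p [ 0.4927 -0.2634  0.0036] F [-0.9  1.4  5.3] M [ 0.04  0.15 -0.04] gap 0.086 gf 65 j [-0.7   0.66  1.62  0.    0.86  0.19]
 t36.70 p [ 0.1927 -0.4881  0.2308] F [-0.1 -0.4  0.1] M [ 0.01 -0.03 -0.03] gap 0.997 gf 0 j [-1.42  0.31  1.5   0.    1.33 -0.22]
```

View pics/c7.png

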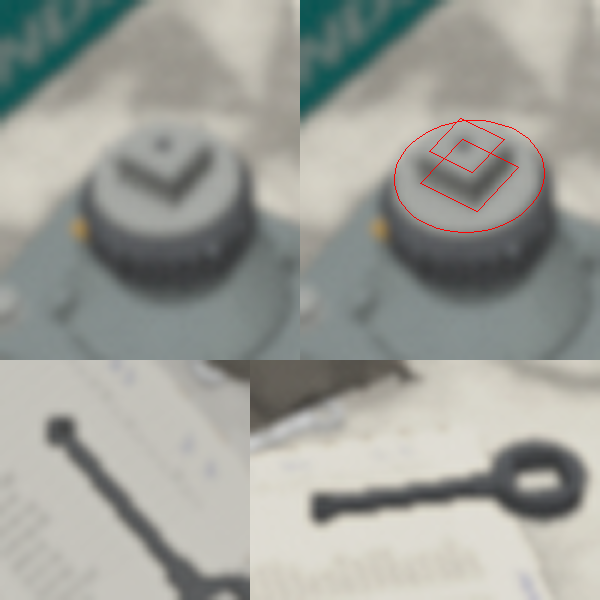

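The square's near corner is at (176,207) against the model's (178,211), so the barrel matches its setting. The key lies flat at its old place. Handing in.

```bash
python3 -c "
from bench import job; print(job.hand_in())"
```

```text
the job is handed in; nothing more can be done
None
```

I handed the job in at about 37 s on the robot's clock: the barrel is set against the pin, the lock ring read about 0.93 N m, the key is off and flat at its original spot clear of the housing, and the hand-in returned no verdict.

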